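Brush out the leaning tea caddy and hang the brush up

TASK

Take the long brush out of its white jar and scrub out the one open steel tea caddy, which leans in the pine rack beside two capped ones: three strokes, each time pressing the brush's end lightly onto the caddy's floor, and drawing it more than half way up to the mouth in between. Then hang the brush by the hole in its handle on the free peg of the pine peg rail. Leave the caddy in its place in the rack and do not disturb the other things.

Things in the scene. Friction and masses are not known exactly. Their poses are not given: they have to be found in the camera images.
- brush: Bottle brush, 256 mm, about 0.11 kg, upright, head down in the white jar. Origin: centre of the flat end of its head; z runs from there to the handle's end. Head z = 0 to 75 mm: firm to 26 mm radius, soft bristles to 29 mm that yield; endwise it gives 1 mm per 6 N, at most 5 mm. Then a thin wire stem, from 118 mm a round handle of 18 mm. No pose is reported while it is held.
- brush_grip (a point): Grip point at z = 212 mm of the brush, on the flat pine paddle from z = 180 to 226 mm: 30 mm wide along y, 10 mm thick along x, its narrow sides flat and parallel. Gripped across y here, fingers along the brush, the hole above stays clear between the fingers. Axes as the brush's.
- brush_eye (a point): Centre of the hanging hole (hole axis = brush x) in the narrower handle end, z = 226 to 256 mm, 24 mm wide, 10 mm thick: at z = 241 mm of the brush, 14 mm wide along y, 18 mm long along z, 6 mm of wood above it.
- jar: Fixed white ceramic jar holding the brush, 82 mm across, 95 mm high, 72 mm bore. Origin at the centre of its underside; its inner floor is 8 mm above that.
- caddy: The open steel tea caddy (only one without a cap), 80 mm across, 150 mm tall, about 0.3 kg, loose in one of the rack's three bays. Origin: centre of its underside; z along its axis to the mouth. It leans 34 degrees from vertical, mouth up and towards the rack's front (-x of the rack, the robot's side). Bore 70 mm, neck bore 62 mm over the last 26 mm.
- caddy_bottom (a point): Centre of the caddy's bottom, inner side, 8 mm above its origin; axes as the caddy's. Over it sits the floor that the brush meets: a perforated steel plate, tightly pressed in, whose top lies anywhere from 3 to 15 mm above this point (127 to 139 mm below the rim). It differs each time and is not reported: feel for it with the brush.
- caddy_rim (a point): Centre of the caddy's mouth, 150 mm above its origin.
- rack: Fixed pine rack with three tilted bays side by side along its y, 94 mm apart; it holds the caddies at 34 degrees. Origin at the centre of its underside.
- rail: Fixed pine peg rail on two posts. x points into the board, away from the robot, z up. Origin below the root of the free peg (root at z = 285 mm on the board's front, x = 0). The peg points along -x, 8 mm thick, 60 mm long, sloping up 10 degrees to its round tip. The board's top is 12 mm above the root. A second peg 120 mm along +y carries a strainer and is taken.
- peg_tip (a point): Tip of the free peg, on its axis, 60 mm out from the board (axes as the rail's).
- peg_mid (a point): Middle of the free peg, on its axis, 30 mm out from the board (axes as the rail's).
- capped1: Capped steel tea caddy, 80 mm across, 154 mm tall, standing in another bay. Origin at the centre of its underside. Leave alone.
- capped2: The same as capped1, in the third bay. Leave alone.
- teapot: Brown glass teapot, 112 mm body, 114 mm high, with spout and handle along y. Origin at the centre of its underside. Leave alone.
- saucers: Stack of four white saucers, 136 mm across, 34 mm high. Origin at the centre of its underside. Leave alone.
- loose_cap: The open caddy's steel twist cap, 80 mm across, 24 mm high, lying on the shelf. Origin at the centre of its underside. Leave alone.
- coaster_box: Round grey plastic coaster box, 108 mm across, 59 mm high. Origin at the centre of its underside. Leave alone.
- cup: White tea cup, 80 mm across, 60 mm high. Origin at the centre of its underside. Leave alone.
- tea_scoop: Wooden tea scoop lying flat, 160 mm long. Leave alone.

How it is judged:
By the outcome, as a careful person would: the job done as asked, in the order asked, and still so for the second after the job is handed in, with the robot touching nothing.
It also fails if it takes over 64 s, if anything falls off the work surface, if the arm or the gripper's body presses on something with over 40 N, if the wrist force passes 120 N, or if a joint passes its speed limit or range.

ROBOT

A 6-joint arm with a two-finger parallel gripper is mounted at the origin on the work surface. World frame = base frame: x ahead of the robot, y to its left, z up, the work surface at z = 0. Lengths are in m, angles in rad, forces in N, time in s.
With the tool pointing down it reaches from about 0.3 to 0.775 m from the base axis. Payload 14.6 kg.
Tool frame: the origin (TCP) lies midway between the tips of the shut fingers; the grasp point (between the pads) lies 19 mm behind it; z points along the fingers, y is the line along which they close (so a half turn about z gives the same grasp; the last joint's range is limited). The gripper opens to 85 mm and grips with 20 to 120 N. Pads are 22 mm wide; open, the fingers measure 114 mm over their backs; the gripper's body (76 mm by 85 mm) begins 54 mm behind the grasp point. The pads swing forward as they close: fully open they stand 13 mm farther back than shut.
Start: joints at [-1.244, 0.3, 1.521, -0, 1.321, -0.067], TCP at [0.211, -0.508, 0.231] pointing down, gripper open.
Joint ranges: [-3.03, 3.03], [-0.79, 2.21], [0.23, 2.52], [-1.04, 4.18], [0, 3.07], [-2.55, 2.55]. Speed limits (rad/s): [2.22, 2.22, 2.57, 3.14, 3.14, 3.14].

INTERFACE

Orientations are given as a unit quaternion [x, y, z, w].
In Python, from plant import manip gives the robot as it stands. The module is installed in compiled form; this text tells all that it offers.
- The arm moves only by the shell command python3 -m handwheel 'ROWS'. ROWS is JSON, a list of rows, each a list of 3 entries, a list of its own where there are three numbers: the closure, from 0 (fully open) to 1 (shut), then the shift along the tool's x, y, z in m, then the turn, a rotation vector about the tool's x, y, z in rad. A call has 1 to 20 rows; each row shifts and turns the commanded pose from where the row before left it, along the tool's axes as they then stand; what a row does not reach is not made up. A row lasts 1/8 s, in which the tool goes at most 62.5 mm and 10.7 degrees, less where a joint would pass 70% of its speed; a pose out of reach is approached as far as the arm can. A call with a gripper value outside its range is refused whole. The fingers move at their own pace and stop on an object; the grip force is fixed at half the most. Time passes only in rows, so rows that do not move let the fingers close. It gives the time, the measured TCP pose, the force, the opening and the grip force at its end, in the units of the state.
- manip.sense(): the state, without advancing time (a new reading comes with each control period).
- manip.snapshot(name): name is "side" or "top"; returns a dict with "image" (384x512x3 uint8, blue, green, red), "depth" (384x512 float32, m along the optical axis (not along the pixel's ray), 0 where there is no reading), "K" (3x3 intrinsics, pixels), "dist_coeffs" ([k1, k2, p1, p2, k3] as OpenCV has them; the pictures are not rectified), "R" (3x3) and "t" (3): a world point X has camera coordinates R X + t. Camera axes: x right, y down, z forward; pixel columns grow to the right and rows downward; lengths in m; the calibration is good to about 2 mm. A picture is of the moment at which its call begins.
- manip.close_job(): hands the job in; it is judged then, once.
The state is a dict: "time": time; "joint_positions": joint angles; "joint_vel": joint speeds; "effort": joint torques, N m; "eef_pos": TCP position; "tool_rot": TCP orientation; "wrist_force": force on the tool from outside, world axes, zero at the start; "torque": the same for the moment, N m; "gripper_width": finger opening in m; "gripper_force": force on a finger pad.
Only numpy, scipy, OpenCV 4.12 (cv2) and the standard library are available. Lean on these libraries where they do the work, as an engineer would, in place of code of your own. Each camera call takes 0.05 s, during which the arm holds its last target. There are 200 camera calls.

## Working session

There is one attempt and no reset: what is moved stays moved. The work goes in short steps, Python scripts to look and compute and a shell command to move; the robot and the scene stay as the last step left them, time stands still between calls to the robot, and variables do not carry over. Pictures are saved under pics/ and viewed, at most 14 in all, crops included, and the job is handed in when it is done.

```bash
mkdir -p pics; ls
cat > h.py <<'E'
import numpy as np,cv2,pickle
from plant import manip
def snap(n,save=None):
    s=manip.snapshot(n)
    if save: cv2.imwrite('pics/'+save,s['image']); pickle.dump(s,open(f'{n}.pkl','wb'))
    return s
def load(n): return pickle.load(open(f'{n}.pkl','rb'))
def ray(s,u,v):
    p=cv2.undistortPoints(np.array([[[u,v]]],float),np.array(s['K']),np.array(s['dist_coeffs']))[0,0]
    R=np.array(s['R']);d=R.T@np.array([p[0],p[1],1.]);c=-R.T@np.array(s['t']);return c,d
def at_depth(s,u,v,z=None):
    c,d=ray(s,u,v); z=z or s['depth'][int(round(v)),int(round(u))]; return c+d*z
def at_height(s,u,v,h):
    c,d=ray(s,u,v); return c+d*(h-c[2])/d[2]
def tri(s1,p1,s2,p2):
    c1,d1=ray(s1,*p1);c2,d2=ray(s2,*p2)
    a=np.linalg.lstsq(np.c_[d1,-d2],c2-c1,rcond=None)[0]
    x,y=c1+a[0]*d1,c2+a[1]*d2; return (x+y)/2,np.linalg.norm(x-y)
def proj(s,X):
    r,_=cv2.Rodrigues(np.array(s['R']));return cv2.projectPoints(np.array(X,float).reshape(-1,3),r,np.array(s['t']),np.array(s['K']),np.array(s['dist_coeffs']))[0][:,0]
def cloud(s):
    H,W=s['depth'].shape;u,v=np.meshgrid(np.arange(W),np.arange(H))
    p=cv2.undistortPoints(np.stack([u,v],-1).reshape(-1,1,2).astype(float),np.array(s['K']),np.array(s['dist_coeffs']))[:,0]
    P=np.c_[p,np.ones(len(p))]*s['depth'].reshape(-1,1)
    return ((P-np.array(s['t']))@np.array(s['R'])).reshape(H,W,3)
E
python3 - <<'E'
from h import *
a=snap('side','side1.png');b=snap('top','top1.png')
for s in(a,b): print(np.array(s['K']).round(1).tolist(),-np.array(s['R']).T@np.array(s['t']),np.array(s['R']).round(2).tolist())
st=manip.sense();print(st)
E
```

```text
pics
[[477.6, 0.0, 258.3], [0.0, 477.6, 188.8], [0.0, 0.0, 1.0]] [1.17554711 0.83122609 1.08681775] [[-0.84, 0.55, 0.02], [0.35, 0.57, -0.74], [-0.42, -0.61, -0.67]]
[[452.5, 0.0, 255.8], [0.0, 452.5, 194.4], [0.0, 0.0, 1.0]] [0.44065911 0.01913087 1.45531461] [[-0.01, -1.0, 0.01], [-0.99, 0.01, -0.15], [0.15, -0.01, -0.99]]
{'time': 0.1, 'joint_positions': array([-1.24359855e+00,  3.00412367e-01,  1.52152202e+00, -8.39119058e-06,
        1.32073215e+00, -6.65891864e-02]), 'joint_vel': array([-9.87534666e-05, -2.11886006e-03, -1.77272836e-03,  6.25660435e-04,
        3.79168793e-04,  9.37977806e-04]), 'effort': array([ 1.56248465e-03, -5.44371486e+01, -3.62366545e+01,  1.57219159e-05,
        3.06747861e-03,  5.88856324e-05]), 'eef_pos': array([ 0.21095911, -0.5076967 ,  0.23077852]), 'tool_rot': array([ 9.80678672e-01,  1.95624777e-01, -7.37978475e-05, -5.31859918e-04]), 'wrist_force': array([-0.12605085,  0.65837849, -0.65611103]), 'torque': array([0.01753064, 0.01099325, 0.01477783]), 'gripper_force': 0.0, 'gripper_width': 0.08548824580309769}
```

View pics/side1.png

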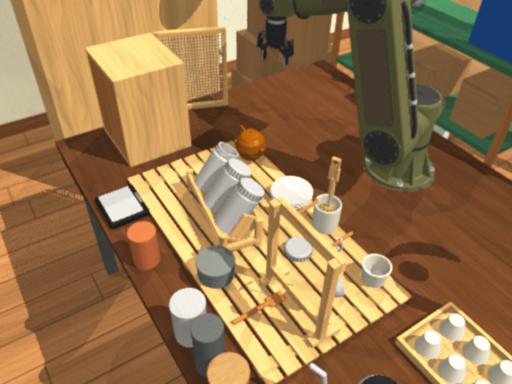

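View pics/top1.png

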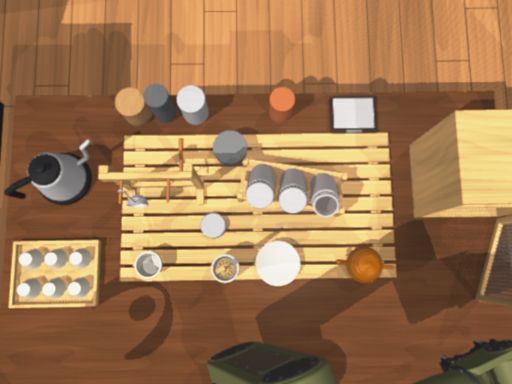

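Run:
```python
from h import *
a=load('side');b=load('top')
def crop(s,u,v,w,h,k): return cv2.resize(s['image'][v:v+h,u:u+w],None,fx=k,fy=k,interpolation=cv2.INTER_CUBIC)
# montage: top brush, top caddy / rail top
m=np.vstack([np.hstack([crop(b,200,240,50,37,8),crop(b,300,170,50,37,8)]),crop(b,112,155,100,37,8)[:, :800]])
cv2.imwrite('pics/topc.png',m); print(m.shape)
m=np.hstack([crop(a,300,150,50,75,8),crop(a,195,135,50,75,8)]);print(m.shape)
cv2.imwrite('pics/sidec.png',m)
cv2.imwrite('pics/siderail.png',crop(a,260,190,100,75,8))
for s,n in((a,'side'),(b,'top')):
  C=cloud(s); print(n)
  for p in ([(300,320),(215,265),(298,248)] if n=='side' else [(155,215),(230,150),(213,226),(278,262),(225,268),(326,196)]): print(p,C[p[1],p[0]].round(3))
```

```text
(592, 800, 3)
(600, 800, 3)
side
(300, 320) [0.694 0.33  0.021]
(215, 265) [0.812 0.1   0.079]
(298, 248) [0.567 0.147 0.044]
top
(155, 215) [0.599 0.33  0.003]
(230, 150) [0.789 0.084 0.086]
(213, 226) [0.557 0.14  0.046]
(278, 262) [ 0.444 -0.06   0.046]
(225, 268) [0.43  0.091 0.251]
(326, 196) [ 0.643 -0.211  0.075]
```

View pics/topc.png

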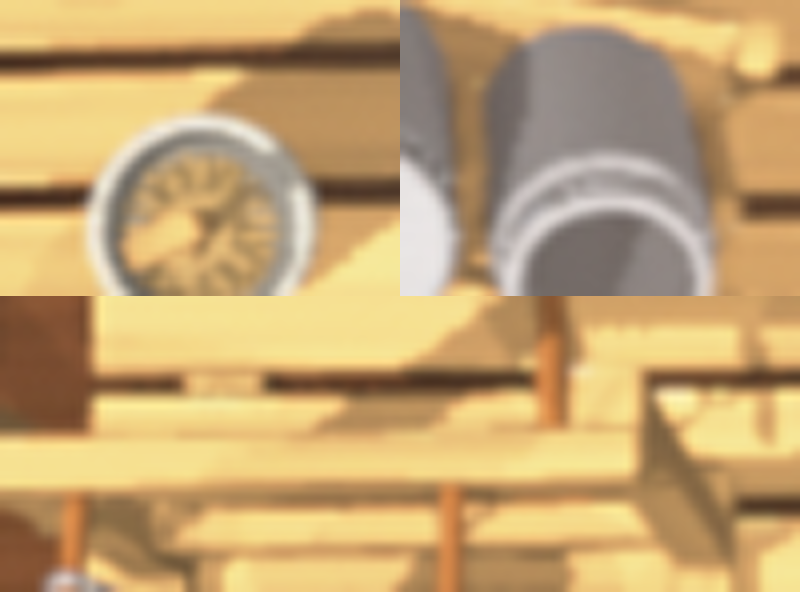

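View pics/sidec.png

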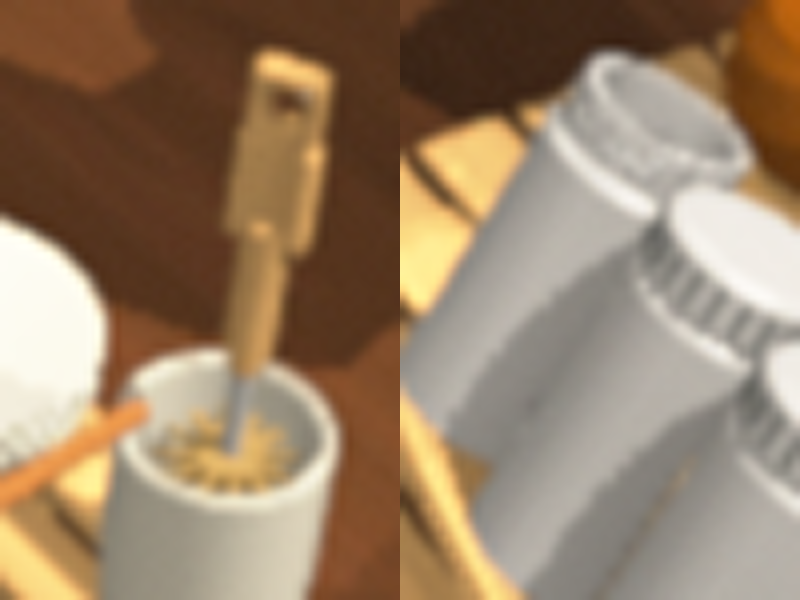

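View pics/siderail.png

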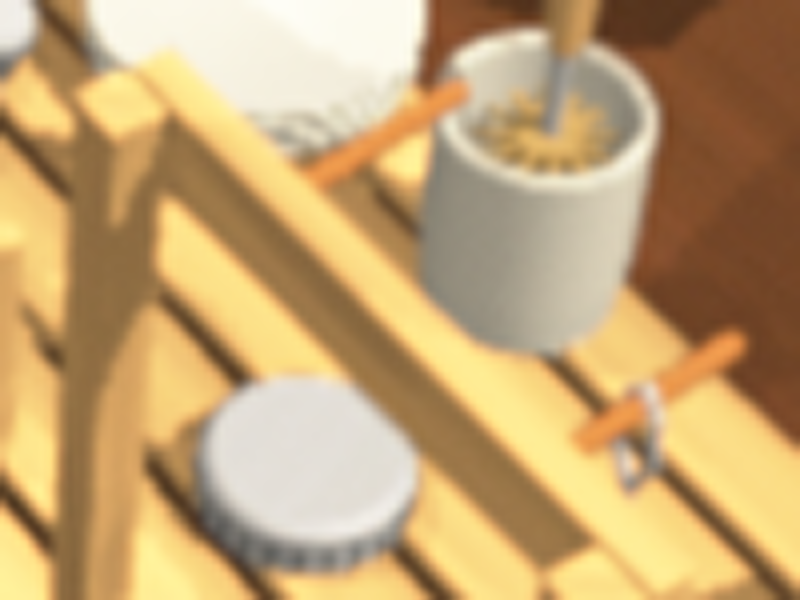

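Run:
```python
from h import *
from scipy.optimize import least_squares
a=load('side');b=load('top');A=cloud(a);B=cloud(b)
# brush
m=np.hypot(A[...,0]-.43,A[...,1]-.09)<.06
P=A[m];
for lo in np.arange(.115,.29,.012):
    q=P[(P[:,2]>=lo)&(P[:,2]<lo+.012)]
    q=q[np.hypot(*(q[:,:2]-[.43,.09]).T)<.04]
    if len(q)>3: print(round(lo,3),len(q),q.mean(0).round(4),np.ptp(q,axis=0).round(3))
m=np.hypot(B[...,0]-.43,B[...,1]-.09)<.05
Q=B[m]; h=Q[Q[:,2]>.19]; print('top hi',h.round(3).tolist())
pad=P[(P[:,2]>.20)&(P[:,2]<.272)&(np.hypot(*(P[:,:2]-[.43,.09]).T)<.03)]
c=pad.mean(0);w=np.linalg.svd(pad-c)[2];print('pad',len(pad),c,w.round(3))
# jar rim
for n,C in(('s',A),('t',B)):
    m=(abs(C[...,2]-.113)<.008)&(np.hypot(C[...,0]-.43,C[...,1]-.09)<.06); r=C[m]
    f=least_squares(lambda p:np.hypot(r[:,0]-p[0],r[:,1]-p[1])-.0385,[.43,.09],loss='soft_l1',f_scale=.002);print('jar',n,len(r),f.x,np.median(r[:,2]))
# rail board top
for n,C in(('s',A),('t',B)):
    m=(C[...,2]>.285)&(C[...,2]<.34)&(C[...,0]>.45)&(C[...,1]>.05); r=C[m]
    print('rail',n,len(r),r.mean(0),np.percentile(r,[2,50,98],axis=0).round(3).tolist())
    if len(r)>20:
        t=r[abs(r[:,2]-np.median(r[:,2]))<.006];c=t[:,:2].mean(0);w=np.linalg.svd(t[:,:2]-c)[2];print(len(t),c,w.round(3))
for p in [(318,201),(316,203),(314,204),(310,206),(305,209),(302,211)]: print(p,A[p[1],p[0]].round(3))
print('peg tri root',tri(b,(168.25,179.3),a,(299.5,212.5)))
```

```text
0.115 21 [0.4281 0.0975 0.119 ] [0.078 0.044 0.011]
0.127 7 [0.4272 0.103  0.1336] [0.005 0.004 0.011]
0.139 7 [0.4288 0.1033 0.145 ] [0.007 0.008 0.008]
0.151 17 [0.4304 0.1049 0.1579] [0.013 0.014 0.011]
0.163 20 [0.4303 0.1058 0.1699] [0.015 0.013 0.012]
0.175 17 [0.431  0.1042 0.1814] [0.011 0.015 0.01 ]
0.187 21 [0.4301 0.1055 0.1929] [0.013 0.017 0.01 ]
0.199 22 [0.4301 0.1043 0.2059] [0.014 0.025 0.012]
0.211 36 [0.4297 0.1044 0.2169] [0.017 0.027 0.012]
0.223 39 [0.4289 0.1051 0.2298] [0.019 0.027 0.012]
0.235 34 [0.4289 0.1034 0.2411] [0.018 0.026 0.012]
0.247 42 [0.4279 0.1036 0.2538] [0.02  0.026 0.011]
0.259 23 [0.4278 0.1021 0.2641] [0.019 0.021 0.012]
0.271 28 [0.4281 0.1021 0.2785] [0.017 0.025 0.011]
0.283 17 [0.4273 0.1027 0.2845] [0.018 0.021 0.004]
top hi [[0.435, 0.104, 0.218], [0.435, 0.101, 0.222], [0.435, 0.094, 0.285], [0.435, 0.093, 0.257], [0.435, 0.091, 0.258], [0.435, 0.091, 0.215], [0.432, 0.109, 0.217], [0.432, 0.106, 0.221], [0.433, 0.099, 0.285], [0.433, 0.097, 0.285], [0.432, 0.094, 0.288], [0.432, 0.093, 0.27], [0.432, 0.091, 0.257], [0.432, 0.089, 0
[... 1229 characters left out ...]
998605
jar t 178 [0.42849111 0.10098969] 0.11415558192718891
rail s 1695 [0.67007193 0.30013529 0.30814049] [[0.609, 0.177, 0.287], [0.675, 0.307, 0.313], [0.696, 0.408, 0.319]]
1059 [0.66610132 0.30116221] [[-0.003  1.   ]
 [-1.    -0.003]]
rail t 1087 [0.66294368 0.2903612  0.31407329] [[0.606, 0.173, 0.289], [0.665, 0.291, 0.317], [0.693, 0.405, 0.322]]
861 [0.66311408 0.29065668] [[-0.013  1.   ]
 [ 1.     0.013]]
(318, 201) [0.6   0.235 0.318]
(316, 203) [0.605 0.234 0.313]
(314, 204) [0.609 0.232 0.31 ]
(310, 206) [0.624 0.236 0.314]
(305, 209) [0.638 0.235 0.311]
(302, 211) [0.646 0.235 0.309]
peg tri root (array([0.6555769 , 0.23410969, 0.30870295]), np.float64(0.004527612642538824))
```

Run:
```python
from h import *
b=load('top')
c=lambda u,v,w,h,k: cv2.resize(b['image'][v:v+h,u:u+w],None,fx=k,fy=k,interpolation=cv2.INTER_CUBIC)
cv2.imwrite('pics/tc2.png',np.hstack([c(144,172,40,60,10),c(305,185,40,60,10)]))
```

```text
(no output)
```

View pics/tc2.png

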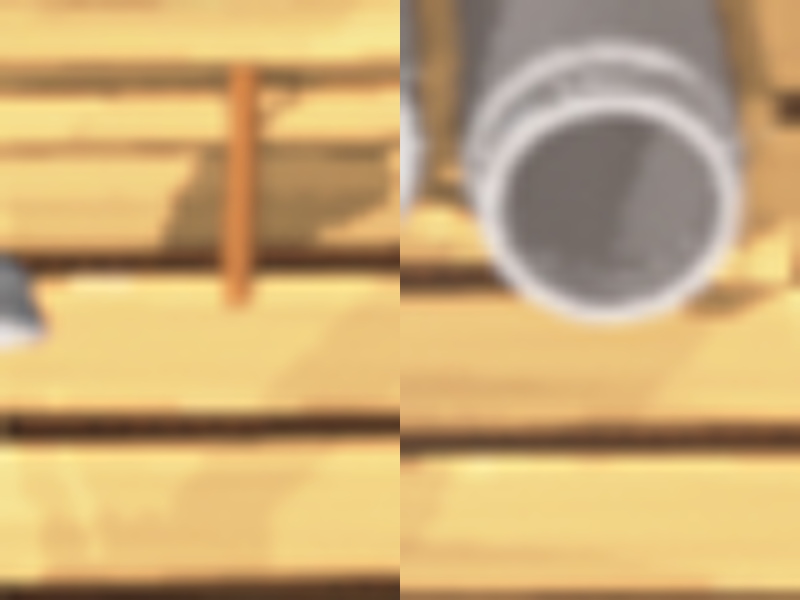

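Run:
```python
from h import *
from scipy.optimize import least_squares
a=load('side');b=load('top');A=cloud(a);B=cloud(b)
# brush end rectangle
h=B[(B[...,2]>.277)&(np.hypot(B[...,0]-.43,B[...,1]-.09)<.05)][:,:2].astype(np.float32)
print('rect',cv2.minAreaRect(h*1000))
print('top end tri from side px',[at_height(a,300+u/8-.5,150+v/8-.5,.282).round(4).tolist() for u,v in((265,52),(335,72),(330,90),(258,68))])
print('eye',tri(b,(216,270),a,(336.2,162)))
print('peg tip',tri(b,(144+238/10,172+299/10-.5),a,(317.6,200.9)))
print('peg root',tri(b,(168.1,178.6),a,(299,211.9)))
print('rim',tri(b,(325.8,205.2),a,(228.5,148.9)))
# slat height
for C in(A,B):
    m=(C[...,2]<.04)&(C[...,0]>.4)&(C[...,0]<.8)&(C[...,1]>-.25)&(C[...,1]<.35);z=C[m][:,2];print('slat',np.percentile(z,[10,30,50,70,90]).round(4))
# cylinder fit, three caddies
for yc in(-.145,-.05,.04):
  for n,C in(('s',A),('t',B)):
    m=(C[...,0]>.5)&(C[...,0]<.76)&(abs(C[...,1]-yc)<.045)&(C[...,2]>.06)&(C[...,2]<.2);r=C[m]
    def res(p):
        t,yw=p[2],p[3];d=np.array([-np.sin(t)*np.cos(yw),-np.sin(t)*np.sin(yw),np.cos(t)]);v=r-np.array([p[0],p[1],.1]);return np.linalg.norm(np.cross(v,d),axis=1)-.04
    f=least_squares(res,[.66,yc,np.radians(34),0],loss='soft_l1',f_scale=.002);print(yc,n,len(r),f.x[:2].round(4),np.degrees(f.x[2:]).round(2),np.median(abs(f.fun)).round(4))
```

```text
rect ((425.7536926269531, 103.12937927246094), (9.104920387268066, 24.254487991333008), 25.460071563720703)
top end tri from side px [[0.4271, 0.087, 0.282], [0.4137, 0.108, 0.282], [0.4216, 0.1147, 0.282], [0.4348, 0.0926, 0.282]]
eye (array([0.42790484, 0.11016572, 0.27683213]), np.float64(0.007675949889532078))
peg tip (array([0.59885966, 0.2318786 , 0.31518421]), np.float64(0.0005170595915271866))
peg root (array([0.65701165, 0.23396153, 0.31126185]), np.float64(0.004288705809227138))
rim (array([ 0.59843069, -0.18852386,  0.19556381]), np.float64(0.0012979229809768514))
slat [0.0049 0.0176 0.0193 0.0208 0.0242]
slat [0.0022 0.018  0.0204 0.0225 0.0254]
-0.145 s 951 [ 0.6856 -0.1333] [30.45 -1.15] 0.0065
-0.145 t 1092 [ 0.6762 -0.1288] [44.09 12.18] 0.01
-0.05 s 1119 [ 0.6911 -0.0381] [52.41 35.82] 0.0083
-0.05 t 1038 [ 0.6955 -0.0318] [36.61 13.43] 0.0091
0.04 s 1684 [0.6826 0.0028] [30.35 14.5 ] 0.0047
0.04 t 648 [0.7076 0.0522] [33.77  6.92] 0.0105
```

Run:
```python
from h import *
from scipy.optimize import least_squares
a=load('side');b=load('top');A=cloud(a);B=cloud(b)
def axis(t,yw): return np.array([-np.sin(t)*np.cos(yw),-np.sin(t)*np.sin(yw),np.cos(t)])
rim0=np.array([.598,-.1885,.1955])
for k in range(3):
  yw0=np.radians(-10); r0=rim0+.094*k*np.array([-np.sin(yw0),np.cos(yw0),0])
  for n,Cs in(('s',[A]),('t',[B]),('both',[A,B])):
    r=np.vstack([C.reshape(-1,3) for C in Cs]);d=axis(np.radians(34),yw0)
    v=r-r0;s=v@d;rad=np.linalg.norm(v-s[:,None]*d,axis=1)
    r=r[(s<-.03)&(s>-.13)&(rad<.052)&(rad>.03)&(r[:,2]>.045)]
    def res(p):
        d=axis(p[2],p[3]);v=r-np.array([p[0],p[1],.14]);return np.linalg.norm(np.cross(v,d),axis=1)-.04
    c0=r0+d*((.14-r0[2])/d[2])
    f=least_squares(res,[c0[0],c0[1],np.radians(34),yw0],loss='soft_l1',f_scale=.002)
    d=axis(*f.x[2:]);c=np.array([*f.x[:2],.14]);print(k,n,len(r),'axis at z=.1955',(c+d*(.0555/d[2])).round(4),np.degrees(f.x[2:]).round(2),np.median(abs(f.fun)).round(4))
# cap discs centres (flat top face) top view, triangulate not possible; use depth centroid of bright cap faces
for n,C in(('s',A),('t',B)):
  for k in(1,2):
    d=axis(np.radians(34),yw0);r0=rim0+.094*k*np.array([-np.sin(yw0),np.cos(yw0),0])+d*.004
    r=C.reshape(-1,3);v=r-r0;s=v@d;rad=np.linalg.norm(v-s[:,None]*d,axis=1);q=r[(abs(s)<.007)&(rad<.045)]
    print('cap',n,k,len(q),q.mean(0).round(4))
# mouth rim ring: points near top plane
  r=C.reshape(-1,3);v=r-rim0;s=v@d;rad=np.linalg.norm(v-s[:,None]*d,axis=1);q=r[(abs(s)<.006)&(rad<.045)&(rad>.025)];print('ring',n,len(q),q.mean(0).round(4),q.max(0).round(3),q.min(0).round(3))
  print('max s', np.percentile(s[(rad<.043)&(s<.02)&(s>-.1)],[90,98,100]).round(4))
```

```text
0 s 547 axis at z=.1955 [ 0.5959 -0.1899  0.1955] [34.4  -9.79] 0.0015
0 t 714 axis at z=.1955 [ 0.6015 -0.1854  0.1955] [ 33.87 -11.64] 0.0027
0 both 1261 axis at z=.1955 [ 0.5987 -0.1881  0.1955] [ 33.98 -10.48] 0.0024
1 s 622 axis at z=.1955 [ 0.6132 -0.0973  0.1955] [33.96 -9.47] 0.0015
1 t 450 axis at z=.1955 [ 0.6142 -0.0948  0.1955] [34.29 -9.69] 0.0007
1 both 1072 axis at z=.1955 [ 0.6136 -0.0962  0.1955] [34.07 -9.63] 0.0015
2 s 921 axis at z=.1955 [ 0.629  -0.0071  0.1955] [32.92 -3.51] 0.0019
2 t 455 axis at z=.1955 [ 0.6295 -0.0021  0.1955] [34.15 -9.43] 0.0008
2 both 1376 axis at z=.1955 [ 0.6287 -0.0054  0.1955] [33.72 -6.05] 0.0017
cap s 1 261 [ 0.6182 -0.0896  0.2018]
cap s 2 305 [0.6341 0.0026 0.2022]
ring s 127 [ 0.6011 -0.1859  0.1951] [ 0.633 -0.15   0.216] [ 0.568 -0.222  0.173]
max s [-0.0024  0.001   0.0038]
cap t 1 574 [ 0.6147 -0.0944  0.2022]
cap t 2 574 [ 0.6298 -0.0022  0.2021]
ring t 174 [ 0.6    -0.1871  0.1965] [ 0.631 -0.151  0.221] [ 0.57  -0.223  0.174]
max s [0.0002 0.0035 0.0064]
```

```bash
cat >> h.py <<'E'
from scipy.spatial.transform import Rotation as Ro
def frame(z,xhint):
    z=np.array(z,float);z/=np.linalg.norm(z);x=np.array(xhint,float);x-=z*(x@z);x/=np.linalg.norm(x);return np.c_[x,np.cross(z,x),z]
def plan(pos,R,N,p0=None,R0=None):
    """N equal rows (shift, turn) from (p0,R0), default measured, to (pos,R)"""
    st=manip.sense()
    p0=st['eef_pos'] if p0 is None else p0; R0=Ro.from_quat(st['tool_rot']).as_matrix() if R0 is None else R0
    r=Ro.from_matrix(R0.T@R).as_rotvec()/N
    M=sum(Ro.from_rotvec(r*i).as_matrix() for i in range(N))
    s=np.linalg.solve(R0@M,np.array(pos)-p0)
    print(N,'rows: shift mm',(s*1000).round(2),'turn',r.round(4),'deg/row',np.degrees(np.linalg.norm(r)).round(2)); return np.array(pos),R
def yawx(deg): return [np.cos(np.radians(deg)),np.sin(np.radians(deg)),0]
RIM=np.array([.5987,-.188,.1955]);YW=np.radians(-9.7);T=np.radians(34)
D=np.array([-np.sin(T)*np.cos(YW),-np.sin(T)*np.sin(YW),np.cos(T)])
E
python3 - <<'E'
from h import *
st=manip.sense();R0=Ro.from_quat(st['tool_rot']).as_matrix()
R=frame([0,0,-1],yawx(26.5))
p,_=plan([.25,-.46,.345],R0,3)
p,_=plan([.426,.102,.345],R,15,p,R0)
plan([.426,.102,.219],R,5,p,R)
E
```

```text
3 rows: shift mm [ 18.12  -9.73 -38.06] turn [0. 0. 0.] deg/row 0.0
15 rows: shift mm [ 2.617e+01 -2.928e+01  2.000e-02] turn [-0.0001 -0.     -0.0046] deg/row 0.26
5 rows: shift mm [ 0.  -0.  25.2] turn [0. 0. 0.] deg/row 0.0
```

```bash
python3 -m handwheel '[[0,[0.0181,-0.0097,-0.038],[0,0,0]],[0,[0.0181,-0.0097,-0.038],[0,0,0]],[0,[0.0181,-0.0097,-0.038],[0,0,0]],[0,[0.0262,-0.0293,0],[0,0,-0.0046]],[0,[0.0262,-0.0293,0],[0,0,-0.0046]],[0,[0.0262,-0.0293,0],[0,0,-0.0046]],[0,[0.0262,-0.0293,0],[0,0,-0.0046]],[0,[0.0262,-0.0293,0],[0,0,-0.0046]],[0,[0.0262,-0.0293,0],[0,0,-0.0046]],[0,[0.0262,-0.0293,0],[0,0,-0.0046]],[0,[0.0262,-0.0293,0],[0,0,-0.0046]],[0,[0.0262,-0.0293,0],[0,0,-0.0046]],[0,[0.0262,-0.0293,0],[0,0,-0.0046]],[0,[0.0262,-0.0293,0],[0,0,-0.0046]],[0,[0.0262,-0.0293,0],[0,0,-0.0046]],[0,[0.0262,-0.0293,0],[0,0,-0.0046]],[0,[0.0262,-0.0293,0],[0,0,-0.0046]],[0,[0.0262,-0.0293,0],[0,0,-0.0046]],[0,[0,0,0],[0,0,0]]]'
python3 - <<'E'
from h import *
print(manip.sense()['joint_positions'])
plan([.426,.102,.219],frame([0,0,-1],yawx(26.5)),5)
snap('side','s2.png')
im=cv2.resize(load('side')['image'][100:200,270:400],None,fx=6,fy=6,interpolation=cv2.INTER_CUBIC);cv2.imwrite('pics/s2c.png',im)
E
```

```text
time: 2.48
eef_pos: [0.4263, 0.104, 0.3447]
tool_rot: [0.973, 0.231, -0.001, -0.0]
wrist_force: [-1.1, -0.1, -1.0]
gripper_width: 0.0855
gripper_force: 0.0
[ 1.55662094e-01 -1.95785274e-02  1.62381449e+00  1.66864005e-04
  1.53865656e+00  1.26075627e+00]
5 rows: shift mm [-0.21  0.34 25.14] turn [-0.0001  0.0002  0.0006] deg/row 0.04
```

```bash
python3 -m handwheel '[[0,[-0.0002,0.0004,0.0252],[0,0,0]],[0,[-0.0002,0.0004,0.0252],[0,0,0]],[0,[-0.0002,0.0004,0.0252],[0,0,0]],[0,[-0.0002,0.0004,0.0252],[0,0,0]],[0,[-0.0002,0.0004,0.0252],[0,0,0]],[0,[0,0,0],[0,0,0]],[1,[0,0,0],[0,0,0]],[1,[0,0,0],[0,0,0]],[1,[0,0,0],[0,0,0]],[1,[0,0,0],[0,0,0]],[1,[0,0,0],[0,0,0]],[1,[0,0,0],[0,0,0]]]'
python3 - <<'E'
from h import *
s=snap('side','s3.png')
im=cv2.resize(s['image'][110:210,270:400],None,fx=6,fy=6,interpolation=cv2.INTER_CUBIC);cv2.imwrite('pics/s3c.png',im)
E
```

```text
time: 4.03
eef_pos: [0.4263, 0.1001, 0.2195]
tool_rot: [0.973, 0.229, 0.0, -0.0]
wrist_force: [0.2, 1.2, 3.7]
gripper_width: 0.0295
gripper_force: 60.1
```

View pics/s3c.png

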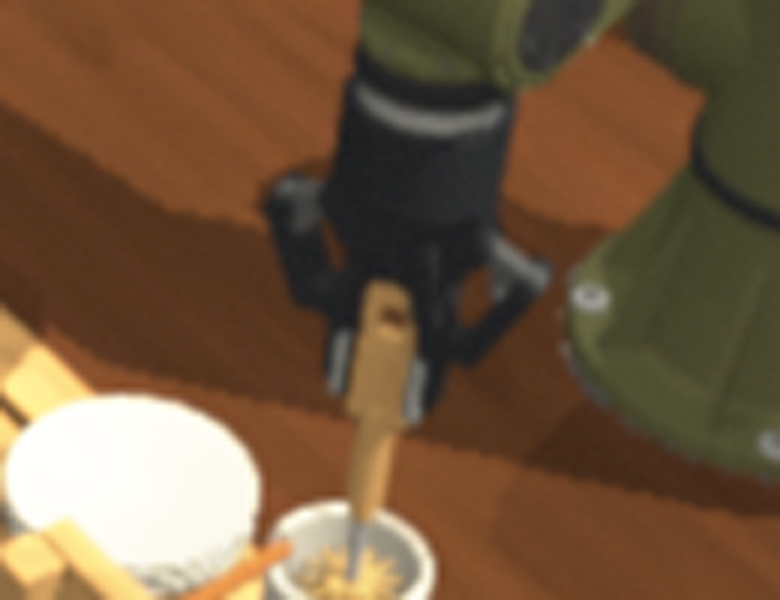

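The brush paddle sits between the pads (crop around (385,370)), with the hole clear at (392,315) and the width at 29.5 mm. Next I lift it.

```bash
python3 -m handwheel '[[1,[0,0,-0.025],[0,0,0]],[1,[0,0,-0.03],[0,0,0]],[1,[0,0,-0.03],[0,0,0]],[1,[0,0,-0.03],[0,0,0]],[1,[0,0,-0.035],[0,0,0]],[1,[0,0,0],[0,0,0]],[1,[0,0,0],[0,0,0]]]'
python3 - <<'E'
from h import *
s=snap('side','s4.png');t=snap('top')
st=manip.sense();tcp=st['eef_pos'];R=Ro.from_quat(st['tool_rot']).as_matrix();print(tcp,R.round(4).tolist(),st['joint_positions'])
A=cloud(s).reshape(-1,3);L=(A-tcp)@R   # tool coords
from scipy.optimize import least_squares
for lo,hi,r in((.12,.20,.027),(.02,.07,.009)):
    m=(L[:,2]>lo)&(L[:,2]<hi)&(np.hypot(L[:,0],L[:,1])<.04);q=L[m]
    f=least_squares(lambda p:np.hypot(q[:,0]-p[0],q[:,1]-p[1])-r,[0,0],loss='soft_l1',f_scale=.002)
    print(lo,len(q),f.x.round(4),np.percentile(q[:,2],[2,98]).round(4))
q=L[(np.hypot(L[:,0],L[:,1])<.035)&(L[:,2]>.05)&(L[:,2]<.21)];print('end',np.sort(q[:,2])[-12:].round(4))
h=L[(L[:,2]>-.07)&(L[:,2]<-.03)&(np.hypot(L[:,0],L[:,1])<.02)];print('handle end',np.sort(h[:,2])[:10].round(4))
im=cv2.resize(s['image'][60:210,270:400],None,fx=4,fy=4,interpolation=cv2.INTER_CUBIC);cv2.imwrite('pics/s4c.png',im)
print('expected end px',proj(s,[tcp+R@[0,0,.193],tcp+R@[0,0,-.063],tcp]).round(1).tolist())
E
```

```text
time: 4.95
eef_pos: [0.426, 0.1, 0.3681]
tool_rot: [0.973, 0.229, -0.001, -0.0]
wrist_force: [0.3, 1.2, -1.5]
gripper_width: 0.0292
gripper_force: 60.0
[0.4259862  0.10003529 0.36802985] [[0.8948, 0.4464, -0.0021], [0.4464, -0.8948, -0.0003], [-0.002, -0.0006, -1.0]] [ 1.46924812e-01 -2.74144237e-02  1.57925691e+00 -2.24814582e-05
  1.59189723e+00  1.25495751e+00]
0.12 368 [-0.0058  0.0005] [0.1204 0.1906]
0.02 96 [-0.001   0.0001] [0.0212 0.0674]
end [0.1898 0.1901 0.1903 0.1905 0.1907 0.1908 0.1918 0.1922 0.1923 0.1937
 0.1939 0.1944]
handle end [-0.0695 -0.066  -0.0654 -0.0653 -0.065  -0.0649 -0.0648 -0.0648 -0.0647
 -0.064 ]
expected end px [[331.2, 187.6], [343.7, 111.9], [340.3, 132.5]]
```

View pics/s4c.png

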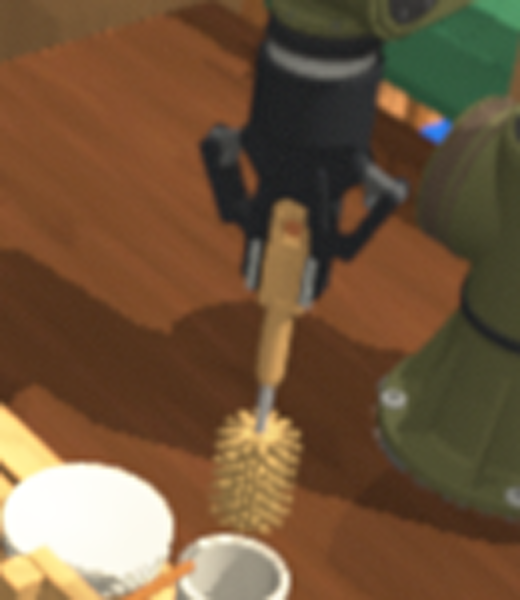

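```bash
cat > ax.py <<'E'
from h import *
from scipy.optimize import least_squares
def run():
  st=manip.sense();tcp=st['eef_pos'];R=Ro.from_quat(st['tool_rot']).as_matrix()
  for n in('side','top'):
    s=snap(n);L=(cloud(s).reshape(-1,3)-tcp)@R
    e=R.T@np.array(s['R'])[0];e[2]=0;e/=np.linalg.norm(e)
    for lo,hi in((.125,.15),(.15,.175),(.175,.19),(.02,.045),(.045,.07)):
        q=L[(L[:,2]>lo)&(L[:,2]<hi)&(np.hypot(L[:,0],L[:,1])<.045)]
        if len(q)<12: continue
        w=q@e;f=least_squares(lambda p:np.hypot(q[:,0]-p[0],q[:,1]-p[1])-p[2],[0,0,.02],loss='soft_l1',f_scale=.002)
        print(n,lo,len(q),'e',e[:2].round(2),'lat min/max/mid',(np.percentile(w,[2,98])*1e3).round(1),(np.percentile(w,[2,98]).mean()*1e3).round(1),'fit',(f.x*1e3).round(1))
if __name__=='__main__': run()
E
python3 ax.py
```

```text
side 0.125 132 e [-0.51 -0.86] lat min/max/mid [-27.4  25.3] -1.0 fit [ 0.8 -0.9 21.5]
side 0.15 122 e [-0.51 -0.86] lat min/max/mid [-27.5  22.4] -2.5 fit [ 2.5 -0.5 20.8]
side 0.175 67 e [-0.51 -0.86] lat min/max/mid [-25.5  21.4] -2.1 fit [ 1.9 -1.2 21.7]
side 0.02 51 e [-0.51 -0.86] lat min/max/mid [-8.7  7.4] -0.6 fit [0.7 0.1 7.9]
side 0.045 46 e [-0.51 -0.86] lat min/max/mid [-8.3  7.7] -0.3 fit [ 1.1 -0.7  7.8]
```

Run:
```python
from h import *
R0=Ro.from_quat(manip.sense()['tool_rot']).as_matrix()
Q=Ro.align_vectors([-D],[R0[:,2]])[0].as_matrix()
v=np.cross(R0[:,2],-D);R=Ro.from_rotvec(v/np.linalg.norm(v)*np.arccos(R0[:,2]@-D)).as_matrix()@R0
np.save('Rins.npy',R);print(R.round(3).tolist())
plan(RIM+D*.243,R,10)
```

```text
[[0.759, 0.347, 0.551], [0.47, -0.878, -0.094], [0.451, 0.33, -0.829]]
10 rows: shift mm [-7.91 25.8  -0.57] turn [-0.0351  0.048   0.    ] deg/row 3.41
```

```bash
python3 -m handwheel '[[1,[-0.0079,0.0258,-0.0006],[-0.0351,0.048,0]],[1,[-0.0079,0.0258,-0.0006],[-0.0351,0.048,0]],[1,[-0.0079,0.0258,-0.0006],[-0.0351,0.048,0]],[1,[-0.0079,0.0258,-0.0006],[-0.0351,0.048,0]],[1,[-0.0079,0.0258,-0.0006],[-0.0351,0.048,0]],[1,[-0.0079,0.0258,-0.0006],[-0.0351,0.048,0]],[1,[-0.0079,0.0258,-0.0006],[-0.0351,0.048,0]],[1,[-0.0079,0.0258,-0.0006],[-0.0351,0.048,0]],[1,[-0.0079,0.0258,-0.0006],[-0.0351,0.048,0]],[1,[-0.0079,0.0258,-0.0006],[-0.0351,0.048,0]],[1,[0,0,0],[0,0,0]],[1,[0,0,0],[0,0,0]]]'
python3 - <<'E'
from h import *
import ax; ax.run()
R=np.load('Rins.npy');st=manip.sense();print(st['joint_positions'],st['wrist_force'],st['torque'])
plan(RIM+D*.243,R,1)
s=snap('side','s5.png');t=snap('top','t5.png')
c=lambda s,u,v,w,h,k: cv2.resize(s['image'][v:v+h,u:u+w],None,fx=k,fy=k,interpolation=cv2.INTER_CUBIC)
cv2.imwrite('pics/c5.png',np.hstack([c(s,195,80,80,100,5),c(t,285,150,80,100,5)]))
E
```

```text
time: 6.65
eef_pos: [0.4647, -0.1648, 0.3977]
tool_rot: [0.931, 0.219, 0.269, 0.114]
wrist_force: [-0.9, 0.4, -0.6]
gripper_width: 0.0289
gripper_force: 59.9
side 0.125 151 e [-0.44 -0.9 ] lat min/max/mid [-26.   27.2] 0.6 fit [-6.3  0.9 24.6]
side 0.15 134 e [-0.44 -0.9 ] lat min/max/mid [-25.8  26.3] 0.3 fit [-9.8  1.7 26.8]
side 0.175 83 e [-0.44 -0.9 ] lat min/max/mid [-25.6  25.5] -0.1 fit [-6.7  1.2 25.2]
side 0.02 53 e [-0.44 -0.9 ] lat min/max/mid [-8.6  8.7] 0.1 fit [ 1.2 -0.6  7.8]
side 0.045 48 e [-0.44 -0.9 ] lat min/max/mid [-8.1  8.2] 0.0 fit [ 0.9 -0.6  7.6]
top 0.125 168 e [-0.48  0.88] lat min/max/mid [-30.3  23.8] -3.3 fit [ 1.6 -2.1 24.5]
top 0.15 91 e [-0.48  0.88] lat min/max/mid [-31.4  22.4] -4.5 fit [-3.8 -4.3 29.7]
top 0.175 47 e [-0.48  0.88] lat min/max/mid [-31.4  21.1] -5.1 fit [-2.1 -3.8 28.7]
top 0.02 41 e [-0.48  0.88] lat min/max/mid [-11.2   5.5] -2.8 fit [ 2.  -1.7  8.6]
top 0.045 28 e [-0.48  0.88] lat min/max/mid [-10.1   4.7] -2.7 fit [ 2.1 -1.6  8.2]
[-0.50755507 -0.21604925  1.77313033  0.21965698  1.02839747  0.53972319] [-0.22917221 -0.81427143 -1.70830577] [ 0.09612277  0.38671696 -0.01450663]
1 rows: shift mm [-0.88  0.22  0.75] turn [-0.0005 -0.001   0.0003] deg/row 0.07
```

View pics/c5.png

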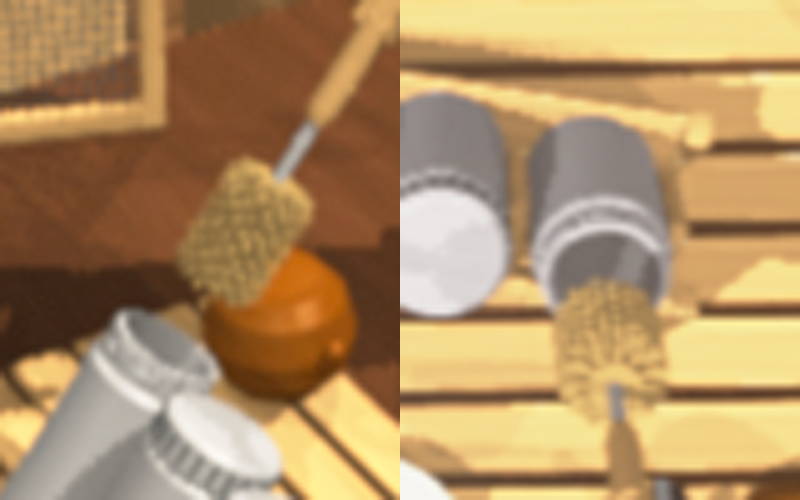

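Side crop: the head end at (205,290) is lined up above the mouth at (165,345). Top crop: the head at (610,340) is centred on the mouth at (608,270). The head sits about 2 mm off the tool axis, so I correct that and start inserting.

```bash
python3 -m handwheel '[[1,[-0.0024,0.0012,0],[0,0,0]],[1,[0,0,0.02],[0,0,0]],[1,[0,0,0.02],[0,0,0]],[1,[0,0,0.018],[0,0,0]],[1,[0,0,0.015],[0,0,0]],[1,[0,0,0],[0,0,0]]]'
python3 - <<'E'
from h import *
st=manip.sense();R=Ro.from_quat(st['tool_rot']).as_matrix();print('F tool',(R.T@st['wrist_force']).round(2),'M',(R.T@st['torque']).round(2),'depth below rim',((RIM-st['eef_pos'])@D+.193).round(4), 'lat', (R.T@(st['eef_pos']-RIM)).round(4))
E
```

```text
time: 7.6
eef_pos: [0.5038, -0.174, 0.3359]
tool_rot: [0.931, 0.219, 0.269, 0.113]
wrist_force: [-0.6, -0.3, -1.0]
gripper_width: 0.0289
gripper_force: 59.9
F tool [-1.05 -0.26  0.5 ] M [ 0.27 -0.33 -0.01] depth below rim 0.023 lat [-0.002  0.001 -0.17 ]
```

```bash
python3 -m handwheel '[[1,[0,0,0.018],[0,0,0]],[1,[0,0,0.02],[0,0,0]],[1,[0,0,0.02],[0,0,0]],[1,[0,0,0.02],[0,0,0]],[1,[0,0,0.015],[0,0,0]],[1,[0,0,0],[0,0,0]]]'
cat > f.py <<'E'
from h import *
st=manip.sense();R=Ro.from_quat(st['tool_rot']).as_matrix();print('F tool',(R.T@st['wrist_force']).round(2),'M',(R.T@st['torque']).round(2),'depth below rim',((RIM-st['eef_pos'])@D+.193).round(4), 'lat', (R.T@(st['eef_pos']-RIM)).round(4)[:2])
E
python3 f.py
```

```text
time: 8.35
eef_pos: [0.5551, -0.1828, 0.2593]
tool_rot: [0.931, 0.219, 0.269, 0.114]
wrist_force: [-0.5, -0.8, -1.1]
gripper_width: 0.0293
gripper_force: 59.9
F tool [-1.24  0.19  0.73] M [ 0.19 -0.35  0.  ] depth below rim 0.1156 lat [-0.0018  0.0013]
```

```bash
python3 -m handwheel '[[1,[0,0,0.004],[0,0,0]],[1,[0,0,0.004],[0,0,0]],[1,[0,0,0],[0,0,0]]]'; python3 f.py; python3 -m handwheel '[[1,[0,0,0.003],[0,0,0]],[1,[0,0,0],[0,0,0]]]'; python3 f.py
```

```text
time: 8.72
eef_pos: [0.5596, -0.1836, 0.2532]
tool_rot: [0.931, 0.219, 0.27, 0.114]
wrist_force: [-0.5, 0.6, -1.0]
gripper_width: 0.0288
gripper_force: 59.9
F tool [-0.54 -1.01  0.56] M [ 0.18 -0.36  0.01] depth below rim 0.1231 lat [-0.0015  0.0016]
time: 8.98
eef_pos: [0.5612, -0.1838, 0.2506]
tool_rot: [0.931, 0.219, 0.27, 0.114]
wrist_force: [-0.1, -0.3, -1.3]
gripper_width: 0.0289
gripper_force: 59.9
F tool [-0.78 -0.16  1.03] M [ 0.3  -0.32  0.  ] depth below rim 0.1263 lat [-0.0016  0.0016]
```

```bash
for i in 1; do python3 -m handwheel '[[1,[0,0,0.002],[0,0,0]],[1,[0,0,0],[0,0,0]]]'; python3 f.py; done; python3 -m handwheel '[[1,[0,0,0.002],[0,0,0]],[1,[0,0,0],[0,0,0]]]'; python3 f.py
```

```text
time: 9.22
eef_pos: [0.5624, -0.1841, 0.2494]
tool_rot: [0.931, 0.219, 0.27, 0.114]
wrist_force: [-3.7, 1.4, 2.9]
gripper_width: 0.0294
gripper_force: 60.5
F tool [-0.82 -1.57 -4.63] M [ 0.44 -0.37 -0.05] depth below rim 0.128 lat [-0.0013  0.0018]
time: 9.48
eef_pos: [0.5635, -0.1843, 0.2483]
tool_rot: [0.93, 0.219, 0.27, 0.114]
wrist_force: [-9.6, 2.3, 9.1]
gripper_width: 0.0291
gripper_force: 61.6
F tool [ -2.14  -2.31 -13.06] M [ 0.82 -0.6   0.02] depth below rim 0.1295 lat [-0.001   0.0021]
```

```bash
python3 -m handwheel '[[1,[0,0,-0.02],[0,0,0]],[1,[0,0,-0.021],[0,0,0]],[1,[0,0,-0.021],[0,0,0]],[1,[0,0,-0.02],[0,0,0]],[1,[0,0,0],[0,0,0]],[1,[0,0,0],[0,0,0]]]'; python3 f.py; python3 -m handwheel '[[1,[0,0,0.02],[0,0,0]],[1,[0,0,0.021],[0,0,0]],[1,[0,0,0.02],[0,0,0]],[1,[0,0,0.016],[0,0,0]],[1,[0,0,0.0035],[0,0,0]],[1,[0,0,0],[0,0,0]],[1,[0,0,0],[0,0,0]]]'; python3 f.py
```

```text
time: 10.22
eef_pos: [0.5183, -0.1765, 0.3144]
tool_rot: [0.931, 0.219, 0.269, 0.114]
wrist_force: [0.4, 0.1, -1.0]
gripper_width: 0.0288
gripper_force: 60.1
F tool [-0.13 -0.31  1.02] M [ 0.24 -0.34 -0.01] depth below rim 0.049 lat [-0.0019  0.0013]
time: 11.1
eef_pos: [0.5624, -0.1839, 0.2489]
tool_rot: [0.931, 0.219, 0.27, 0.114]
wrist_force: [-6.6, 1.9, 3.7]
gripper_width: 0.0294
gripper_force: 61.1
F tool [-2.42 -2.68 -6.89] M [ 0.99 -0.72  0.08] depth below rim 0.1283 lat [-0.0014  0.0015]
```

```bash
python3 -m handwheel '[[1,[0,0,0.001],[0,0,0]],[1,[0,0,0],[0,0,0]]]'; python3 f.py; python3 -m handwheel '[[1,[0,0,-0.02],[0,0,0]],[1,[0,0,-0.021],[0,0,0]],[1,[0,0,-0.021],[0,0,0]],[1,[0,0,-0.02],[0,0,0]],[1,[0,0,0],[0,0,0]],[1,[0,0,0],[0,0,0]]]'; python3 f.py; python3 -m handwheel '[[1,[0,0,0.02],[0,0,0]],[1,[0,0,0.021],[0,0,0]],[1,[0,0,0.02],[0,0,0]],[1,[0,0,0.016],[0,0,0]],[1,[0,0,0.0045],[0,0,0]],[1,[0,0,0],[0,0,0]],[1,[0,0,0],[0,0,0]]]'; python3 f.py
```

```text
time: 11.35
eef_pos: [0.563, -0.184, 0.2484]
tool_rot: [0.931, 0.219, 0.27, 0.114]
wrist_force: [-9.2, 2.7, 7.8]
gripper_width: 0.0294
gripper_force: 61.5
F tool [ -2.18  -3.   -11.77] M [ 1.26 -0.81  0.01] depth below rim 0.1291 lat [-0.0013  0.0015]
time: 12.1
eef_pos: [0.518, -0.1765, 0.315]
tool_rot: [0.931, 0.219, 0.27, 0.114]
wrist_force: [0.4, 0.1, -1.4]
gripper_width: 0.0289
gripper_force: 60.2
F tool [-0.27 -0.43  1.33] M [ 0.32 -0.38 -0.01] depth below rim 0.0483 lat [-0.0018  0.0013]
time: 12.98
eef_pos: [0.5627, -0.1839, 0.2486]
tool_rot: [0.931, 0.219, 0.27, 0.114]
wrist_force: [-7.8, 2.8, 5.7]
gripper_width: 0.0291
gripper_force: 61.5
F tool [-2.02 -3.26 -9.25] M [ 1.11 -0.79 -0.06] depth below rim 0.1287 lat [-0.0013  0.0015]
```

```bash
python3 -m handwheel '[[1,[0,0,0.0007],[0,0,0]],[1,[0,0,0],[0,0,0]]]'; python3 f.py; python3 -m handwheel '[[1,[0,0,-0.02],[0,0,0]],[1,[0,0,-0.025],[0,0,0]],[1,[0,0,-0.025],[0,0,0]],[1,[0,0,-0.025],[0,0,0]],[1,[0,0,-0.025],[0,0,0]],[1,[0,0,-0.025],[0,0,0]],[1,[0,0,-0.025],[0,0,0]],[1,[0,0,-0.02],[0,0,0]],[1,[0,0,0],[0,0,0]]]'; python3 f.py
python3 - <<'E'
from h import *
st=manip.sense();p0=st['eef_pos'];print(st['joint_positions'])
A=frame([0,0,-1],yawx(1))
p,_=plan([.46,.06,.44],A,10)          # upright, out of rack
tip=np.array([.599,.2325,.3155]);tgt=tip+np.array([-.035,-.0006,-.048])
print(tgt);plan(tgt,A,8,p,A)
E
```

```text
time: 13.22
eef_pos: [0.5631, -0.184, 0.2483]
tool_rot: [0.931, 0.219, 0.27, 0.114]
wrist_force: [-8.8, 3.0, 8.4]
gripper_width: 0.0293
gripper_force: 61.7
F tool [ -1.49  -2.87 -12.12] M [ 1.3  -0.84  0.  ] depth below rim 0.1292 lat [-0.0012  0.0016]
time: 14.35
eef_pos: [0.4582, -0.1664, 0.4064]
tool_rot: [0.93, 0.219, 0.271, 0.115]
wrist_force: [0.1, -1.1, -2.0]
gripper_width: 0.0288
gripper_force: 60.3
F tool [-1.3   0.31  1.8 ] M [ 0.19 -0.35  0.  ] depth below rim -0.0613 lat [-0.0006  0.0027]
[-0.5215019  -0.23239024  1.76813832  0.22514775  1.04865603  0.52983892]
10 rows: shift mm [  7.2  -21.37  -5.43] turn [ 0.024  -0.0552  0.0432] deg/row 4.25
[0.564  0.2319 0.2675]
8 rows: shift mm [ 13.37 -21.26  21.56] turn [0. 0. 0.] deg/row 0.0
```

```bash
python3 -m handwheel '[[1,[0.0072,-0.0214,-0.0054],[0.024,-0.0552,0.0432]],[1,[0.0072,-0.0214,-0.0054],[0.024,-0.0552,0.0432]],[1,[0.0072,-0.0214,-0.0054],[0.024,-0.0552,0.0432]],[1,[0.0072,-0.0214,-0.0054],[0.024,-0.0552,0.0432]],[1,[0.0072,-0.0214,-0.0054],[0.024,-0.0552,0.0432]],[1,[0.0072,-0.0214,-0.0054],[0.024,-0.0552,0.0432]],[1,[0.0072,-0.0214,-0.0054],[0.024,-0.0552,0.0432]],[1,[0.0072,-0.0214,-0.0054],[0.024,-0.0552,0.0432]],[1,[0.0072,-0.0214,-0.0054],[0.024,-0.0552,0.0432]],[1,[0.0072,-0.0214,-0.0054],[0.024,-0.0552,0.0432]],[1,[0,0,0],[0,0,0]]]'
python3 - <<'E'
from h import *
A=frame([0,0,-1],yawx(1));print(manip.sense()['joint_positions'])
plan([.564,.2319,.2675],A,8)
E
```

```text
time: 15.72
eef_pos: [0.4611, 0.0612, 0.4372]
tool_rot: [1.0, 0.01, -0.002, -0.001]
wrist_force: [0.2, 0.3, -0.8]
gripper_width: 0.029
gripper_force: 60.2
[5.24266926e-02 3.98817319e-02 1.35751932e+00 1.55441945e-03
 1.74852449e+00 1.60431166e+00]
8 rows: shift mm [ 13.3  -21.08  21.19] turn [-0.0002  0.0005  0.0002] deg/row 0.04
```

```bash
python3 -m handwheel '[[1,[0.0133,-0.0211,0.0212],[-0.0002,0.0005,0]],[1,[0.0133,-0.0211,0.0212],[-0.0002,0.0005,0]],[1,[0.0133,-0.0211,0.0212],[-0.0002,0.0005,0]],[1,[0.0133,-0.0211,0.0212],[-0.0002,0.0005,0]],[1,[0.0133,-0.0211,0.0212],[-0.0002,0.0005,0]],[1,[0.0133,-0.0211,0.0212],[-0.0002,0.0005,0]],[1,[0.0133,-0.0211,0.0212],[-0.0002,0.0005,0]],[1,[0.0133,-0.0211,0.0212],[-0.0002,0.0005,0]],[1,[0,0,0],[0,0,0]],[1,[0,0,0],[0,0,0]]]'
python3 - <<'E'
from h import *
import ax;ax.run()
A=frame([0,0,-1],yawx(1));plan([.564,.2319,.2675],A,1)
s=snap('side','s6.png');t=snap('top','t6.png')
st=manip.sense();tcp=st['eef_pos'];R=Ro.from_quat(st['tool_rot']).as_matrix()
L=(cloud(s).reshape(-1,3)-tcp)@R
h=L[(L[:,2]>-.075)&(L[:,2]<-.045)&(abs(L[:,1])<.014)&(abs(L[:,0])<.02)];print('handle end',np.percentile(h,[2,50,98],axis=0).round(4).tolist(),len(h))
print('exp px eye/end/peg tip',proj(s,[tcp+R@[0,0,-.048],tcp+R@[0,0,-.063],[.599,.2325,.3155],[.659,.2335,.305]]).round(1).tolist())
c=lambda s,u,v,w,h,k: cv2.resize(s['image'][v:v+h,u:u+w],None,fx=k,fy=k,interpolation=cv2.INTER_CUBIC)
cv2.imwrite('pics/c6.png',np.hstack([c(s,285,150,50,75,8),c(t,140,160,50,75,8)]))
E
```

```text
time: 16.98
eef_pos: [0.5634, 0.2304, 0.2694]
tool_rot: [1.0, 0.009, 0.001, 0.0]
wrist_force: [0.2, 0.3, -1.5]
gripper_width: 0.0286
gripper_force: 60.1
side 0.125 57 e [-0.83 -0.56] lat min/max/mid [-27.5  24. ] -1.8 fit [-1.8  0.7 27.6]
side 0.15 94 e [-0.83 -0.56] lat min/max/mid [-27.9  10.1] -8.9 fit [-4.6  1.4 28.7]
side 0.175 62 e [-0.83 -0.56] lat min/max/mid [-26.4  19.2] -3.6 fit [-2.   1.8 25.7]
side 0.02 49 e [-0.83 -0.56] lat min/max/mid [-8.7  7.6] -0.5 fit [ 0.6 -0.2  8.3]
side 0.045 43 e [-0.83 -0.56] lat min/max/mid [-8.4  8.4] 0.0 fit [ 0.4 -0.8  8. ]
top 0.125 27 e [-0.03  1.  ] lat min/max/mid [-25.8  25.3] -0.2 fit [-6.5 -0.6 23.7]
1 rows: shift mm [ 0.51 -1.53  2.63] turn [ 0.     -0.0035 -0.0001] deg/row 0.2
handle end [[-0.0006, -0.0126, -0.0737], [0.0064, 0.0093, -0.0629], [0.0174, 0.0137, -0.0465]] 35
exp px eye/end/peg tip [[329.0, 194.3], [329.8, 189.6], [317.6, 201.0], [297.1, 213.9]]
```

View pics/c6.png

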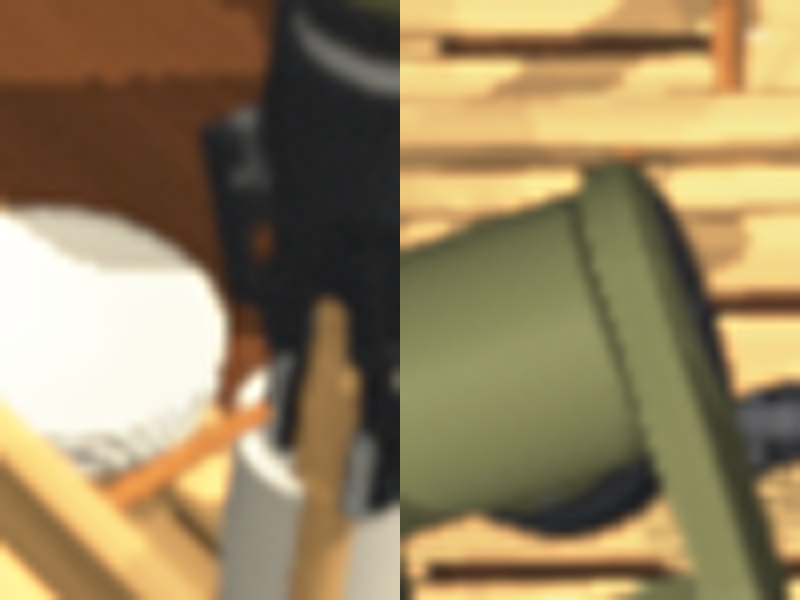

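Run:
```python
from h import *
s=load('side')
for u,v in((318.2,200.5),(317.6,200.9)): print('tip',at_height(s,u,v,.3155).round(4))
# peg centreline pixels by colour (orange), side view
im=s['image'].astype(int);m=(im[...,2]-im[...,0]>90)&(im[...,2]>160)&(im[...,1]<150)
pts=[]
for u in range(299,318):
    v=np.where(m[196:220,u])[0]+196
    if len(v): pts.append((u,v.mean(),len(v)))
print(np.round(pts,1).tolist())
pr=proj(s,[[.599+.06*k,.2325+.001*k,.3155-.0106*k] for k in np.linspace(0,1,13)])
P=np.array(pts);print('resid px (obs-exp, rows)',(P[:,1]-np.interp(P[:,0],pr[::-1,0],pr[::-1,1])).round(2))
dy=proj(s,[[.63,.234,.31]])-proj(s,[[.63,.233,.31]]);print('px per mm y',dy)
```

```text
tip [0.5968 0.232  0.3155]
tip [0.5989 0.2323 0.3155]
[[299.0, 210.5, 2.0], [300.0, 211.0, 4.0], [301.0, 212.0, 4.0], [302.0, 211.2, 6.0], [303.0, 211.3, 6.0], [304.0, 211.5, 4.0], [305.0, 211.5, 4.0], [306.0, 211.3, 3.0], [307.0, 216.0, 1.0], [308.0, 214.5, 2.0], [309.0, 212.3, 3.0], [310.0, 211.0, 4.0], [311.0, 205.0, 1.0], [312.0, 204.5, 2.0], [313.0, 202.5, 4.0], [314.0, 202.0, 3.0], [315.0, 202.0, 1.0], [316.0, 202.0, 1.0], [317.0, 201.5, 2.0]]
resid px (obs-exp, rows) [-2.2  -1.07  0.56  0.36  1.16  1.95  2.58  3.05  8.34  7.47  5.94  5.23
 -0.14 -0.01 -1.38 -1.25 -0.62  0.01  0.14]
px per mm y [[0.26045287 0.25454209]]
```

```bash
python3 -m handwheel '[[1,[0.003,-0.0016,0.002],[0,-0.0035,0]],[1,[0.01,0,0],[0,0,0]],[1,[0.01,0,0],[0,0,0]],[1,[0,0,0],[0,0,0]]]'; python3 f.py;  python3 -m handwheel '[[1,[0.006,0,0.0003],[0,0,0]],[1,[0.006,0,0.001],[0,0,0]],[1,[0,0,0],[0,0,0]]]'; python3 f.py
```

```text
time: 17.68
eef_pos: [0.5871, 0.2329, 0.2666]
tool_rot: [1.0, 0.009, -0.001, 0.0]
wrist_force: [0.2, 0.2, -1.0]
gripper_width: 0.029
gripper_force: 60.1
F tool [ 0.18 -0.18  1.  ] M [-0.02  0.01 -0.07] depth below rim 0.088 lat [-0.0045 -0.421 ]
time: 18.05
eef_pos: [0.5987, 0.2332, 0.2654]
tool_rot: [1.0, 0.009, -0.001, 0.0]
wrist_force: [0.5, -0.9, -1.3]
gripper_width: 0.0291
gripper_force: 60.1
F tool [0.51 0.9  1.29] M [-0.01 -0.04  0.03] depth below rim 0.0953 lat [ 0.0072 -0.4211]
```

```bash
python3 -m handwheel '[[1,[0.006,0.0006,0.0008],[0,0,0]],[1,[0.005,0,0.0009],[0,0,0]],[1,[0,0,0],[0,0,0]]]'; python3 f.py;  python3 -m handwheel '[[1,[0.006,0,0.001],[0,0,0]],[1,[0.006,0,0.001],[0,0,0]],[1,[0.005,0,0.001],[0,0,0]],[1,[0,0,0],[0,0,0]]]'; python3 f.py
python3 - <<'E'
from h import *
s=snap('side','s7.png')
cv2.imwrite('pics/c7.png',cv2.resize(s['image'][150:225,270:340],None,fx=8,fy=8,interpolation=cv2.INTER_CUBIC))
E
```

```text
time: 18.42
eef_pos: [0.6097, 0.2328, 0.2637]
tool_rot: [1.0, 0.009, -0.001, 0.0]
wrist_force: [0.8, -0.2, -0.9]
gripper_width: 0.0288
gripper_force: 60.1
F tool [0.8  0.22 0.95] M [-0.03 -0.01  0.03] depth below rim 0.1028 lat [ 0.0182 -0.4205]
time: 18.92
eef_pos: [0.6267, 0.2331, 0.2606]
tool_rot: [1.0, 0.009, -0.001, 0.0]
wrist_force: [0.1, -0.5, -1.8]
gripper_width: 0.0287
gripper_force: 60.1
F tool [0.05 0.47 1.79] M [-0.02 -0.    0.03] depth below rim 0.1147 lat [ 0.0352 -0.4205]
```

View pics/c7.png

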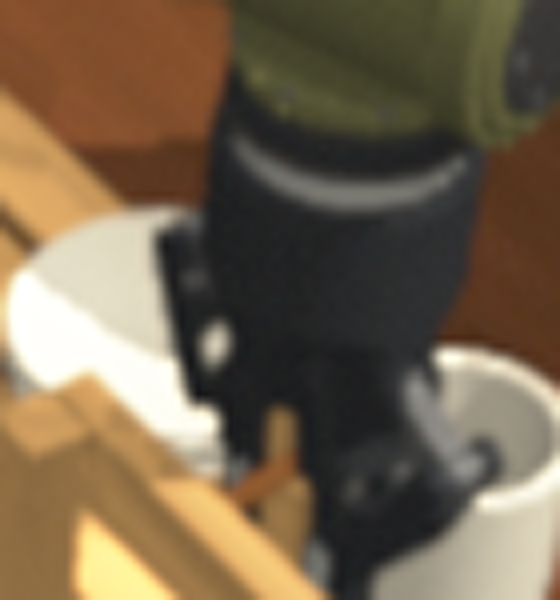

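The peg (about (265,480)) runs into the handle end at its hole (about (290,465)) and no contact force shows. I lower until it bears on the peg.

```bash
python3 -m handwheel '[[1,[0,0,0.002],[0,0,0]],[1,[0,0,0],[0,0,0]]]'; python3 f.py;  python3 -m handwheel '[[1,[0,0,0.001],[0,0,0]],[1,[0,0,0],[0,0,0]]]'; python3 f.py
```

```text
time: 19.23
eef_pos: [0.6262, 0.2332, 0.2589]
tool_rot: [1.0, 0.009, -0.001, 0.0]
wrist_force: [-0.2, 1.3, -1.4]
gripper_width: 0.0291
gripper_force: 60.1
F tool [-0.18 -1.34  1.38] M [ 0.01 -0.02  0.02] depth below rim 0.1159 lat [ 0.0349 -0.4206]
time: 19.48
eef_pos: [0.6263, 0.2332, 0.258]
tool_rot: [1.0, 0.009, -0.001, 0.0]
wrist_force: [0.0, -0.5, -1.9]
gripper_width: 0.0291
gripper_force: 60.1
F tool [0.03 0.49 1.86] M [-0.03 -0.02 -0.01] depth below rim 0.1168 lat [ 0.035  -0.4206]
```

```bash
python3 -m handwheel '[[1,[0,0,0.001],[0,0,0]],[1,[0,0,0],[0,0,0]]]'; python3 f.py;  python3 -m handwheel '[[1,[0,0,0.001],[0,0,0]],[1,[0,0,0],[0,0,0]]]'; python3 f.py
```

```text
time: 19.73
eef_pos: [0.6264, 0.2332, 0.2574]
tool_rot: [1.0, 0.009, -0.001, 0.0]
wrist_force: [-0.8, -0.0, 1.8]
gripper_width: 0.0289
gripper_force: 60.6
F tool [-0.81 -0.01 -1.76] M [-0.04 -0.1  -0.03] depth below rim 0.1173 lat [ 0.0351 -0.4207]
time: 19.98
eef_pos: [0.6266, 0.2332, 0.2571]
tool_rot: [1.0, 0.009, -0.0, -0.0]
wrist_force: [-2.3, -0.8, 7.7]
gripper_width: 0.0291
gripper_force: 61.2
F tool [-2.34  0.75 -7.71] M [-0.09 -0.3  -0.03] depth below rim 0.1176 lat [ 0.0353 -0.4207]
```

```bash
python3 -m handwheel '[[1,[0,0,-0.0012],[0,0,0]],[0.7,[0,0,0],[0,0,0]],[0.4,[0,0,0],[0,0,0]],[0,[0,0,0],[0,0,0]],[0,[0,0,0],[0,0,0]],[0,[0,0,0],[0,0,0]],[0,[0,0,0],[0,0,0]]]'; python3 f.py; python3 -m handwheel '[[0,[0,0,-0.01],[0,0,0]],[0,[0,0,-0.015],[0,0,0]],[0,[0,0,0],[0,0,0]]]'; python3 f.py
```

```text
time: 20.85
eef_pos: [0.6264, 0.2332, 0.2572]
tool_rot: [1.0, 0.009, -0.001, 0.0]
wrist_force: [-0.4, 0.3, 0.2]
gripper_width: 0.0853
gripper_force: 0.0
F tool [-0.43 -0.33 -0.21] M [-0.01  0.01  0.02] depth below rim 0.1175 lat [ 0.035  -0.4206]
time: 21.22
eef_pos: [0.6269, 0.2333, 0.2844]
tool_rot: [1.0, 0.009, 0.001, -0.0]
wrist_force: [0.2, -0.1, -0.3]
gripper_width: 0.0853
gripper_force: 0.0
F tool [0.18 0.06 0.28] M [ 0.   -0.04  0.02] depth below rim 0.0951 lat [ 0.0357 -0.4208]
```

Clear so far. I go up and away, then look.

```bash
python3 -m handwheel '[[0,[0,0,-0.02],[0,0,0]],[0,[0,0,-0.03],[0,0,0]],[0,[0,0,-0.03],[0,0,0]],[0,[0,0,-0.03],[0,0,0]],[0,[-0.03,0,-0.01],[0,0,0]],[0,[-0.05,0.03,0],[0,0,0]],[0,[-0.05,0.04,0],[0,0,0]],[0,[-0.04,0.04,0],[0,0,0]],[0,[-0.03,0.04,0],[0,0,0]],[0,[0,0.04,0],[0,0,0]],[0,[0,0.04,0],[0,0,0]],[0,[0,0,0],[0,0,0]],[0,[0,0,0],[0,0,0]],[0,[0,0,0],[0,0,0]],[0,[0,0,0],[0,0,0]]]'
python3 - <<'E'
from h import *
s=snap('side','s8.png');t=snap('top','t8.png')
c=lambda s,u,v,w,h,k: cv2.resize(s['image'][v:v+h,u:u+w],None,fx=k,fy=k,interpolation=cv2.INTER_CUBIC)
cv2.imwrite('pics/c8.png',np.hstack([c(s,190,130,200,300,2)[:500],c(t,110,130,200,250,2)]))
E
```

```text
time: 23.1
eef_pos: [0.4319, 0.0014, 0.4026]
tool_rot: [1.0, 0.009, -0.001, 0.0]
wrist_force: [-0.2, 0.1, -0.2]
gripper_width: 0.0857
gripper_force: 0.0
```

View pics/c8.png

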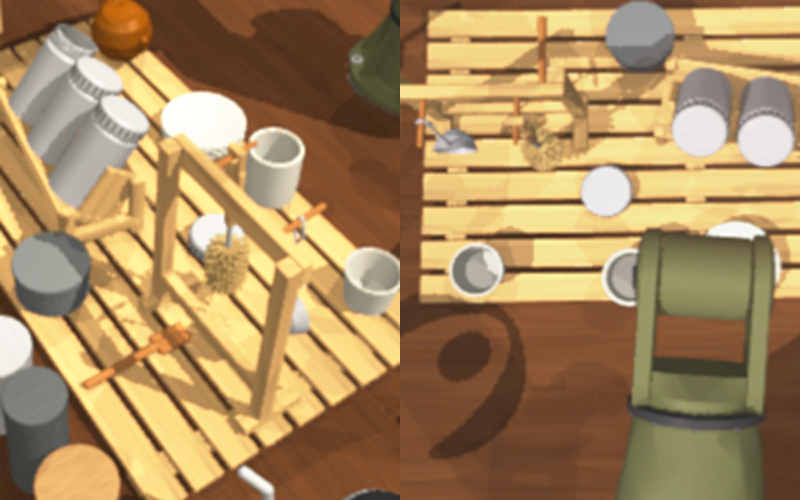

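The brush hangs on the free peg: its head shows below the board at (228,265), and its end is on the peg at (237,150). The three caddies, strainer, cap and scoop look unmoved, and the arm is clear.

```bash
python3 -c "
from plant import manip
print(manip.close_job())"
```

```text
the job is handed in; nothing more can be done
None
```

I scrubbed the open caddy with three light floor presses (about 13 N each), drawing the brush about 80 mm up between them, then hung it on the free peg and handed the job in at about 23 s; the last picture showed the brush hanging and nothing else visibly moved.

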